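# Hold the vial warmer against its sprung power contact

## Robot

A 6-joint arm with a two-finger parallel gripper is mounted at the origin on a cart in front of the work surface, level with it; the furniture and walls round the work are solid. World frame = base frame: x ahead of the robot, y to its left, z up, the work surface at z = 0. Lengths are in m, angles in rad, forces in N, time in s.
With the tool pointing down it reaches from about 0.2 to 0.875 m from the base axis. Payload 3.4 kg.
Tool frame: the origin (TCP) lies at the very end of the fingers, on their centre line; the grasp point (between the pads) lies bot.hold_point_z behind it (bot.hold_point_z is the distance from the TCP to the grasp point, in m); z points along the fingers, y is the direction in which the jaws open and shut (so a half turn about z gives the same grasp; the last joint's range is limited). The gripper opens to 94 mm and grips with 3 to 60 N. Pads are 16 mm wide; open, the fingers measure 119 mm over their backs; the gripper's body (75 mm by 177 mm) begins 78 mm behind the grasp point.
Start: joints at [-1.363, 0.276, 1.505, -0, 1.361, -0.121], TCP at [0.186, -0.544, 0.205] pointing down, gripper open.
Joint ranges: [-2.89, 2.89], [-0.75, 2.08], [0.22, 2.7], [-1.18, 4.32], [0.11, 2.71], [-2.7, 2.7]. Speed limits (rad/s): [2.57, 2.57, 3.14, 3.14, 3.14, 3.14].

## Interface

Orientations are given as a unit quaternion [w, x, y, z].
In Python, from station import bot gives the robot as it stands.
- The arm moves only by the shell command python3 -m crank 'ROWS'. ROWS is JSON, a list of rows, each an object with "claw": the closure, from 0 (fully open) to 1 (shut); "dp": the shift along the world's x, y, z in m, a list of three; "dr": the turn, a rotation vector about the world's x, y, z in rad, a list of three. In form: [{"claw": claw, "dp": [tx, ty, tz], "dr": [rx, ry, rz]}, ...]. A call has 1 to 12 rows; each row shifts and turns the commanded pose from where the row before left it; what a row does not reach is not made up. A row lasts 1/8 s, in which the tool goes at most 62.5 mm and 10.7 degrees, less where a joint would pass 70% of its speed; a pose out of reach is approached as far as the arm can. A call with a gripper value outside its range is refused whole. The fingers move at their own pace and stop on an object; the grip force is fixed at half the most. Time passes only in rows, so rows that do not move let the fingers close. It gives the time, the measured TCP pose, the force and the opening at its end, in the units of the state.
- bot.observe(): the state, without advancing time (a new reading comes with each control period).
- bot.capture(name): name is "scene" or "top" or "wrist"; returns (picture, depth): 420x560x3 uint8, red, green, blue; 420x560 float32, m along the optical axis (not along the pixel's ray), 0 where there is no reading.
- bot.camera_params(name): a dict with "fx", "fy", "cx", "cy" (pixels), "world_to_cam" (4x4, takes a point from world to camera coordinates). Camera axes: x right, y up, looking along -z (the intrinsics and any distortion apply to the point x, -y, -z); pixel columns grow to the right and rows downward; lengths in m; the calibration is good to about 2 mm. A picture is of the moment at which its call begins: read the wrist's pose just before it. camera_params takes no time and is no camera call; for the wrist camera it gives the pose at the moment of the call.
- bot.job_done(): hands the job in, once; it reports no verdict.
Trained networks look in the newest picture that a camera, given by its name, has taken for a name from the list of things; names that differ only in an ending like _2 or _b are one class to them, and where a whole thing is asked for, a point or a joint stands for the part that bears it (a point fixed in the world has none). Each returns a list of dicts, best first, with "confidence" (0 to 1); they miss things now and then, are a little off and sometimes report something else, mostly with a low value. They report only what shows in the picture. A call takes as long as a camera call.
- bot.outline_of(camera, label): "region" (420x560 bool, what is visible of it) and "centre" ([column, row] in pixels, amid what is visible of it).
The state is a dict: "time": time; "qpos": joint angles; "qd": joint speeds; "joint_efforts": joint torques, N m; "ee_pos": TCP position; "ee_rot": TCP orientation; "wrist_force": force on the tool from outside, world axes, zero at the start; "torque": the same for the moment, N m; "finger_gap": finger opening in m.
Only numpy, scipy, OpenCV 4.12 (cv2) and the standard library are available. Lean on these libraries where they do the work, as an engineer would, in place of code of your own. Each camera call takes 0.05 s, during which the arm holds its last target.

## Task

Take the vial warmer by its handle, hook it over the free stretch of the accessory rail, well clear of the power feed block, so that it rests there, and slide it along the rail until it pushes the block's sprung contact about half-way in, a steady push of about 10 N; never drive the contact to the bottom. Finish while still holding it there, gripped, hooked squarely on the rail and steady, so that I can tighten its clamp screw. Leave the vials, timer and tweezers alone.

Things in the scene. Friction and masses are not known exactly. Their poses are not given: they have to be found in the camera images.
- warmer_grip (a point): Middle of the grey carrying handle's top bar on the loose vial warmer (0.45 kg, stands upright; this point 130 mm above its underside). Bar 14 mm thick along x, 76 mm long along y, 20 mm high; below it a 20 mm high, 52 mm long opening. Grip it from above across the 14 mm. Axes: x toward the hook's rear lip, y along the hook slot, z up. The warmer reaches 46 mm to either side in y.
- warmer_slot (a point): Middle of the ceiling of the warmer's hook slot, 50 mm straight below warmer_grip, 80 mm above its underside; same axes. The slot opens downward, is 14 mm wide in x and takes the 10 mm rail; the ceiling rests on the rail's top edge. Rear lip reaches 19 mm down from it, front cheek 38 mm, both flared outward about 5 mm at the bottom. The plane side faces lie 46 mm off in y.
- warmer_block (a point): Middle of the warmer's aluminium block (48 x 92 x 48 mm, two empty vial holes), 37 mm to -x of the slot and 56 mm below it; same axes. White hook saddle above its rear edge, with a slack knurled clamp screw on its front. On the rail the block hangs on the robot's side (-x), the warmer's axes parallel to the rail's.
- rail_top (a point): Middle of the top edge of the fixed accessory rail: a level flat steel bar 10 mm thick (x), 25 mm high (z), 366 mm long (y), its top 150 mm above the worktop, on two posts under it 165 mm either side of this point (feet 80 x 44 mm). Axes: x across the rail, away from the robot, y along it to the robot's left, z up.
- contact_tip (a point): Point between the tips of the two brass pins of the feed block's sprung contact, 11 mm above the rail's top edge; moves with them. Axes as the rail's; the pins point to +y. The warmer meets them with its -y side face: its slot and grip points then lie 46 mm to +y of this point along the rail. All the rail to +y of the pins is free.
- feed: Grey power feed block fixed on the rail toward its -y end; origin on the middle of the rail's top edge inside it, axes as the rail's. 44 mm in x, 50 mm in y, from 30 mm below to 35 mm above the rail's top edge. The pin tips stand 49 mm to +y of this origin when out.
- contact (a joint): How far the sprung contact is pushed into the feed block, toward -y along the rail: 0 m fully out, 0.014 m at the bottom. Spring: 3 N at first touch and 1 N more for each mm, so 10 N at 0.007 m and 17 N at the bottom. The hook's friction on the rail adds a few N to the push felt at the wrist; how far the contact is in tells the true push.
- vial_a: Small glass vial with cap, 24 mm across, 54 mm high, standing on the worktop; origin at its underside. Leave alone.
- vial_b: Another such vial, 24 mm across, 54 mm high; origin at its underside. Leave alone.
- timer: Flat white bench timer, 62 x 62 x 18 mm; origin at its underside. Leave alone.
- tweezers: Steel tweezers lying flat, 124 mm long; origin at their underside. Leave alone.

How it is judged:
On the way, in this order (a step that is already met when the one before it is completed fails the run):
1. the warmer sits hooked on the rail, its side at least 15 mm short of the contact pins (z of warmer_slot in the frame of rail_top between -0.003 and 0.004 m and x of warmer_slot in the frame of rail_top between -0.006 and 0.006 m and angle between the y axis of warmer_slot and the y axis of rail_top, either way round below 0.1 rad and angle between warmer_slot's own z axis and vertical below 0.12 rad and y of warmer_slot in the frame of contact_tip above 0.061 m and contact force between warmer and rail above 0.3 N), for 0.2 s.
2. slid along, the warmer holds the contact about half-way in (z of warmer_slot in the frame of rail_top between -0.003 and 0.004 m and x of warmer_slot in the frame of rail_top between -0.006 and 0.006 m and angle between the y axis of warmer_slot and the y axis of rail_top, either way round below 0.1 rad and angle between warmer_slot's own z axis and vertical below 0.12 rad and value of joint contact between 0.003 and 0.011 m and contact force between warmer and contact between 5.5 and 14.5 N), for 0.5 s.
At the end, for the whole second after the job is handed in: Through the last second the warmer is still held by the fingers, hooked on the rail (slot ceiling within -3 to +4 mm of the rail's top edge, centred within 6 mm, square within 0.1 rad, upright within 0.12 rad), at rest, and presses the contact in by 3 to 11 mm with 5.5 to 14.5 N (all of step 2 and contact force between the fingers and warmer above 2 N and linear speed of warmer below 0.01 m/s and velocity of joint contact between -0.01 and 0.01 m/s); the arm keeps its last pose, push and grip.
It fails at once if the contact was driven to the bottom (value of joint contact above 0.0135 m).
It fails at once if the contact was pushed by the warmer while it was not down on the rail (contact force between warmer and contact above 1 N and z of warmer_slot in the frame of rail_top above 0.008 m).
It fails at once if a vial, the timer or the tweezers was moved (distance of any of vial_a, vial_b, timer, tweezers from where it was at the start of the episode above 0.02 m).
It also fails if it takes over 42 s, if anything falls off the work surface, if the arm or the gripper's body presses on something with over 40 N, if the wrist force passes 120 N, or if a joint passes its speed limit or range.

## Working session

There is one attempt and no reset: what is moved stays moved. The work goes in short steps, Python scripts to look and compute and a shell command to move; the robot and the scene stay as the last step left them, time stands still between calls to the robot, and variables do not carry over. Pictures are saved under pics/ and viewed, and the job is handed in when it is done.

```bash
ls; mkdir -p pics; cat > h.py <<'E'
import numpy as np, cv2
from station import bot
def cap(n,f):
    p,d=bot.capture(n); cv2.imwrite('pics/'+f,p[:,:,::-1]); np.savez('/tmp/'+f+'.npz',p=p,d=d); return p,d
def unproj(n,u,v,d,P=None):
    P=P or bot.camera_params(n); X=np.array([(u-P['cx'])/P['fx']*d,-(v-P['cy'])/P['fy']*d,-d,1])
    return (np.linalg.inv(np.array(P['world_to_cam']))@X)[:3]
def cloud(n,d,P=None):
    P=P or bot.camera_params(n); v,u=np.mgrid[0:d.shape[0],0:d.shape[1]]
    X=np.stack([(u-P['cx'])/P['fx']*d,-(v-P['cy'])/P['fy']*d,-d,np.ones_like(d)],-1)
    return (X@np.linalg.inv(np.array(P['world_to_cam'])).T)[...,:3]
E
python3 - <<'E'
from h import *
s=bot.observe()
for k in s: print(k,np.round(s[k],4))
print(bot.hold_point_z)
for n in ['scene','top','wrist']:
    P=bot.camera_params(n); print(n,{k:np.round(P[k],4).tolist() for k in P})
    cap(n,n+'0.png')
E
```

```text
pics
time 0.0
qpos [-1.363   0.2766  1.5061  0.      1.3607 -0.121 ]
qd [ 0.0014 -0.0018 -0.0001 -0.0007 -0.0002  0.0003]
joint_efforts [ 2.00000e-03 -4.04583e+01 -2.37236e+01  7.01000e-02  3.45000e-02
 -1.00000e-04]
ee_pos [ 0.1855 -0.5436  0.2046]
ee_rot [-9.000e-04  9.865e-01  1.636e-01 -0.000e+00]
wrist_force [0.7337 0.3463 0.218 ]
torque [-0.05    0.008   0.0034]
finger_gap 0.0941
0.0188
scene {'fx': 473.3284, 'fy': 473.3284, 'cx': 284.1521, 'cy': 210.2737, 'world_to_cam': [[-0.6133, -0.7898, -0.0024, 0.2867], [0.4786, -0.3741, 0.7943, -0.3586], [-0.6283, 0.486, 0.6075, -0.7118], [0.0, 0.0, 0.0, 1.0]]}
top {'fx': 528.1967, 'fy': 528.1967, 'cx': 282.3246, 'cy': 215.6929, 'world_to_cam': [[0.0206, -0.9996, 0.019, -0.03], [0.9907, 0.023, 0.1339, -0.5425], [-0.1343, 0.0161, 0.9908, -1.3594], [0.0, 0.0, 0.0, 1.0]]}
wrist {'fx': 316.42, 'fy': 316.42, 'cx': 281.6401, 'cy': 207.9745, 'world_to_cam': [[0.3227, -0.9465, -0.0025, -0.5749], [0.9192, 0.314, -0.2377, 0.025], [0.2258, 0.0745, 0.9713, -0.3913], [0.0, 0.0, 0.0, 1.0]]}
```

View pics/scene0.png

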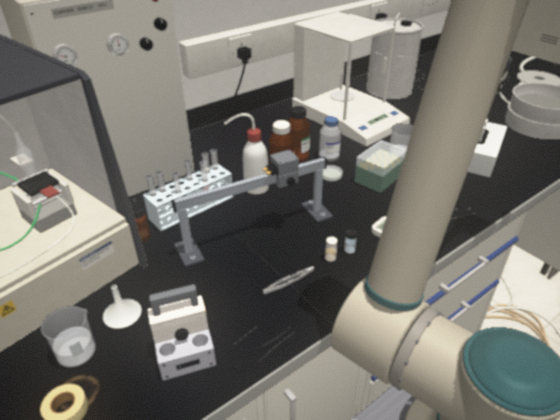

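View pics/top0.png

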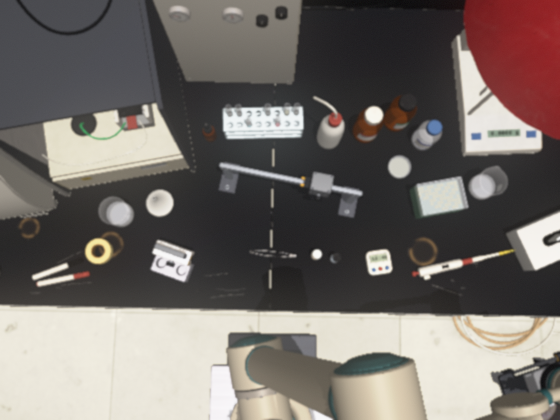

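View pics/wrist0.png

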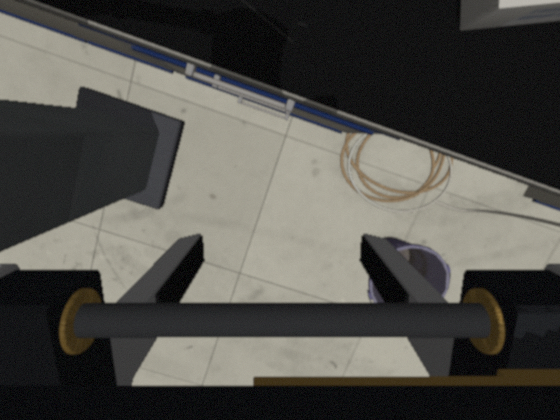

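The scene picture shows the warmer at about (180,335) with its handle at (175,297), and the rail running from (180,205) to (322,165) with the feed block at (287,167). The top picture shows the warmer at (172,258) and the rail from (222,165) to (360,192), with the feed block at (321,183).

```bash
python3 - <<'E'
from h import *
for n in ['scene','top']:
    z=np.load(f'/tmp/{n}0.png.npz'); d=z['d']; C=cloud(n,d)
    for l in ['warmer_grip','warmer_block','contact_tip','feed']:
        bot.capture(n) if 0 else None
        for o in bot.outline_of(n,l)[:2]:
            r=o['region']&(d>0); Q=C[r]
            print(n,l,round(o['confidence'],2),np.round(o['centre']),r.sum(),np.percentile(Q,[2,50,98],axis=0).round(3).tolist())
    # height bands
    for nm,bx in dict(warmer=(0.25,0.5,0.15,0.45) , rail=(0.4,0.8,-0.3,0.3)).items():
        m=(d>0)&(C[...,0]>bx[0])&(C[...,0]<bx[1])&(C[...,1]>bx[2])&(C[...,1]<bx[3])
        h,e=np.histogram(C[m][:,2],np.arange(-.02,.22,.01)); print(n,nm,dict(zip(e.round(2).tolist(),h.tolist())))
for f,n,b in [('scene0','scene',(130,270,100,110)),('top0','top',(130,225,90,70))]:
    p=cv2.imread(f'pics/{f}.png'); x,y,w,h=b; cv2.imwrite(f'pics/{f}_w.png',cv2.resize(p[y:y+h,x:x+w],None,fx=6,fy=6,interpolation=2))
E
```

```text
scene warmer_grip 0.95 [181. 332.] 4594 [[0.367, 0.221, 0.005], [0.413, 0.266, 0.066], [0.449, 0.312, 0.141]]
scene warmer_grip 0.56 [350. 242.] 214 [[0.422, -0.167, 0.005], [0.429, -0.154, 0.037], [0.442, -0.148, 0.055]]
scene warmer_block 0.74 [179. 334.] 4659 [[0.367, 0.221, 0.004], [0.413, 0.266, 0.065], [0.449, 0.312, 0.141]]
scene warmer_block 0.35 [271. 167.] 119 [[0.593, -0.153, 0.057], [0.604, -0.069, 0.164], [0.741, -0.059, 0.169]]
scene contact_tip 0.66 [273. 169.] 108 [[0.593, -0.081, 0.147], [0.603, -0.069, 0.165], [0.623, -0.059, 0.169]]
scene feed 0.96 [284. 168.] 895 [[0.569, -0.149, 0.085], [0.588, -0.096, 0.167], [0.716, -0.064, 0.186]]
scene warmer {-0.02: 231, -0.01: 5934, 0.0: 6542, 0.01: 279, 0.02: 564, 0.03: 325, 0.04: 972, 0.05: 200, 0.06: 217, 0.07: 305, 0.08: 243, 0.09: 494, 0.1: 502, 0.11: 64, 0.12: 159, 0.13: 313, 0.14: 155, 0.15: 0, 0.16: 0, 0.17: 0, 0.18: 0, 0.19: 0, 0.2: 0}
scene rail {-0.02: 0, -0.01: 9564, 0.0: 13694, 0.01: 670, 0.02: 452, 0.03: 675, 0.04: 706, 0.05: 671, 0.06: 593, 0.07: 1322, 0.08: 694, 0.09: 971, 0.1: 1024, 0.11: 581, 0.12: 897, 0.
[... 313 characters left out ...]
0.74 [321. 185.] 649 [[0.574, -0.135, -0.001], [0.603, -0.101, 0.182], [0.649, -0.067, 0.19]]
top feed 0.6 [172. 260.] 1218 [[0.374, 0.213, 0.003], [0.417, 0.257, 0.063], [0.461, 0.309, 0.143]]
top warmer {-0.02: 20, -0.01: 3381, 0.0: 4179, 0.01: 169, 0.02: 139, 0.03: 27, 0.04: 258, 0.05: 117, 0.06: 37, 0.07: 42, 0.08: 18, 0.09: 131, 0.1: 203, 0.11: 3, 0.12: 4, 0.13: 82, 0.14: 103, 0.15: 0, 0.16: 0, 0.17: 0, 0.18: 0, 0.19: 0, 0.2: 0}
top rail {-0.02: 10, -0.01: 10626, 0.0: 15434, 0.01: 880, 0.02: 245, 0.03: 407, 0.04: 336, 0.05: 299, 0.06: 260, 0.07: 861, 0.08: 204, 0.09: 305, 0.1: 461, 0.11: 301, 0.12: 358, 0.13: 860, 0.14: 657, 0.15: 377, 0.16: 214, 0.17: 144, 0.18: 388, 0.19: 46, 0.2: 48}
```

```bash
python3 - <<'E'
from h import *
def rect(Q,nm):
    (c,s,a)=cv2.minAreaRect(Q[:,:2].astype(np.float32)); b=cv2.boxPoints((c,s,a))
    e=[b[1]-b[0],b[2]-b[1]]; l=max(e,key=np.linalg.norm); 
    m,pc=Q[:,:2].mean(0),np.linalg.svd(Q[:,:2]-Q[:,:2].mean(0))[2][0] if len(Q)<20000 else 0
    print(nm,len(Q),'rect c',np.round(c,4),'s',np.round(s,4),'ang of long',np.round(np.arctan2(l[1],l[0]),3),'pca',np.round(m,4),np.round(np.arctan2(pc[1],pc[0]),3),'z med',np.median(Q[:,2]).round(4))
for n in ['scene','top']:
    z=np.load(f'/tmp/{n}0.png.npz'); d=z['d']; C=cloud(n,d)
    X,Y,Z=C[...,0],C[...,1],C[...,2]
    m=(d>0)&(X>.35)&(X<.48)&(Y>.19)&(Y<.33)
    rect(C[m&(Z>.128)],n+' handle')
    rect(C[m&(Z>.085)&(Z<.112)],n+' saddle')
    rect(C[m&(Z>.03)&(Z<.055)],n+' block')
    r=(d>0)&(X>.55)&(X<.68)&(Y>-.2)&(Y<.2)
    rect(C[r&(Z>.145)&(Z<.155)],n+' railtop')
    rect(C[r&(Z>.145)&(Z<.155)&(Y>-.055)],n+' railtop+')
    rect(C[r&(Z>.18)&(Z<.195)],n+' feedtop')
    q=C[r&(Z>.158)&(Z<.172)&(Y>-.07)&(Y<0)]; print('pins',len(q), q[np.argsort(-q[:,1])][:8].round(4).tolist())
    t=(d>0)&(abs(Z)<.02)&(X>.3)&(X<.6)&(abs(Y)<.3); print('table',np.median(Z[t]))
E
```

```text
scene handle 497 rect c [0.4357 0.256 ] s [0.0759 0.017 ] ang of long 1.229 pca [0.4333 0.2568] 1.246 z med 0.1388
scene saddle 1120 rect c [0.4338 0.2562] s [0.0922 0.039 ] ang of long 1.241 pca [0.428 0.259] 1.247 z med 0.0998
scene block 1417 rect c [0.3985 0.2681] s [0.0919 0.0463] ang of long 1.24 pca [0.3953 0.27  ] 1.238 z med 0.0474
scene railtop 675 rect c [ 0.6051 -0.0241] s [0.3511 0.041 ] ang of long 1.38 pca [ 0.6174 -0.0081] 1.364 z med 0.1497
scene railtop+ 450 rect c [0.6311 0.0455] s [0.2047 0.0163] ang of long 1.387 pca [0.6311 0.0509] 1.392 z med 0.1498
scene feedtop 275 rect c [ 0.6036 -0.1068] s [0.051 0.047] ang of long 1.393 pca [ 0.6017 -0.1052] 1.389 z med 0.1845
pins 56 [[0.6021, -0.0582, 0.1597], [0.6024, -0.0585, 0.162], [0.5991, -0.0588, 0.1636], [0.6, -0.0593, 0.1603], [0.6037, -0.0595, 0.1635], [0.6152, -0.0599, 0.1652], [0.6192, -0.06, 0.1632], [0.6161, -0.0604, 0.162]]
table 0.00021136236090307792
top handle 186 rect c [0.4387 0.2549] s [0.0772 0.014 ] ang of long 1.246 pca [0.4384 0.2539] 1.242 z med 0.1405
top saddle 340 rect c [0.4362 0.2552] s [0.093  0.0348] ang of long 1.246 pca [0.4334 0.2516] -1.882 z med 0.1008
top block 388 rect c [0.4019 0.2671] s [0.0952 0.0458] ang of long 1.277 pca [0.3973 0.2676] -1.864 z med 0.0481
top railtop 482 rect c [ 0.6074 -0.0245] s [0.3501 0.04  ] ang of long 1.39 pca [ 0.6217 -0.0143] 1.375 z med 0.15
top railtop+ 329 rect c [0.6346 0.0457] s [0.2022 0.0119] ang of long 1.389 pca [0.6343 0.0448] 1.392 z med 0.1501
top feedtop 362 rect c [ 0.6066 -0.1078] s [0.0498 0.0449] ang of long 1.381 pca [ 0.6063 -0.1076] -1.651 z med 0.185
pins 37 [[0.6151, -0.0573, 0.1589], [0.6067, -0.0596, 0.164], [0.6042, -0.0596, 0.1645], [0.6177, -0.0597, 0.1588], [0.6021, -0.0597, 0.1624], [0.618, -0.0615, 0.1694], [0.6036, -0.0619, 0.1674], [0.6067, -0.062, 0.1646]]
table 0.000692870730104489
```

View pics/scene0_w.png

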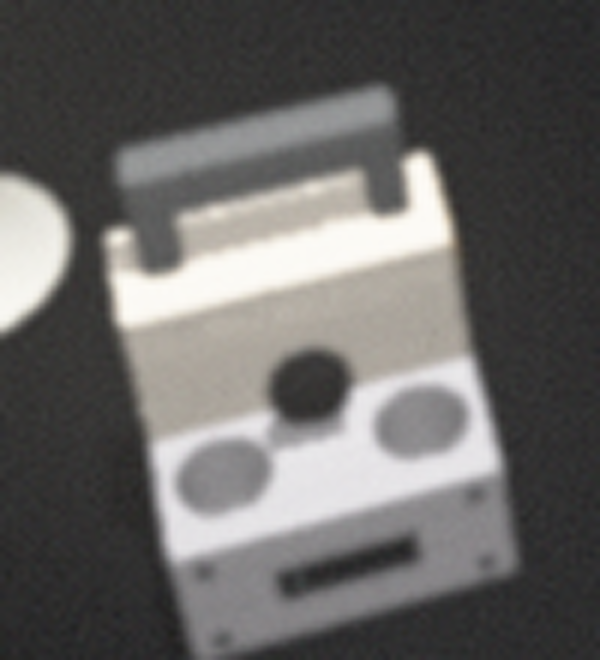

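The handle is at about (0.437, 0.2555), bar top 0.140 in both views, warmer yaw -0.327. The rail passes through (0.633, 0.0456) at yaw -0.181 with its top at 0.150. The feed is at (0.605, -0.107), which puts the pin tips at about (0.614, -0.059). All of this agrees with the sizes given. I'm moving above the handle.

```bash
python3 -m crank '[{"claw":0,"dp":[0.0157,0.05,0.007],"dr":[0,0,0.0572]},{"claw":0,"dp":[0.0157,0.05,0.007],"dr":[0,0,0.0572]},{"claw":0,"dp":[0.0157,0.05,0.007],"dr":[0,0,0.0572]},{"claw":0,"dp":[0.0157,0.05,0.007],"dr":[0,0,0.0572]},{"claw":0,"dp":[0.0157,0.05,0.007],"dr":[0,0,0.0572]},{"claw":0,"dp":[0.0157,0.05,0.007],"dr":[0,0,0.0572]},{"claw":0,"dp":[0.0157,0.05,0.007],"dr":[0,0,0.0572]},{"claw":0,"dp":[0.0157,0.05,0.007],"dr":[0,0,0.0572]}]'
python3 -m crank '[{"claw":0,"dp":[0.0157,0.05,0],"dr":[0,0,0.0572]},{"claw":0,"dp":[0.0157,0.05,0],"dr":[0,0,0.0572]},{"claw":0,"dp":[0.0157,0.05,0],"dr":[0,0,0.0572]},{"claw":0,"dp":[0.0157,0.05,0],"dr":[0,0,0.0572]},{"claw":0,"dp":[0.0157,0.05,0],"dr":[0,0,0.0572]},{"claw":0,"dp":[0.0157,0.05,0],"dr":[0,0,0.0572]},{"claw":0,"dp":[0.0157,0.05,0],"dr":[0,0,0.0572]},{"claw":0,"dp":[0.0157,0.05,0],"dr":[0,0,0.0572]},{"claw":0,"dp":[0,0,0],"dr":[0,0,0]},{"claw":0,"dp":[0,0,0],"dr":[0,0,0]}]'
python3 - <<'E'
from h import *
s=bot.observe()
for k in ['qpos','ee_pos','ee_rot','wrist_force','torque']: print(k,np.round(s[k],4))
P=bot.camera_params('wrist'); p,d=cap('wrist','wrist1.png')
C=cloud('wrist',d,P); X,Y,Z=[C[...,i] for i in range(3)]
m=(d>0)&(X>.35)&(X<.5)&(Y>.17)&(Y<.34)&(Z>.128)&(Z<.15)
Q=C[m]; print(len(Q)); 
if len(Q)>20: print(cv2.minAreaRect(Q[:,:2].astype(np.float32)),np.median(Q[:,2]))
E
```

```text
time: 1.55
ee_pos: [0.3115, -0.1427, 0.262]
ee_rot: [0.001, 0.923, 0.384, 0.0]
wrist_force: [0.9, 0.0, -0.0]
finger_gap: 0.0937
time: 2.8
ee_pos: [0.4364, 0.2553, 0.2612]
ee_rot: [0.0, 0.813, 0.583, -0.001]
wrist_force: [0.7, -0.1, -0.5]
finger_gap: 0.0941
qpos [ 3.9220e-01  1.4330e-01  1.5428e+00 -7.0000e-04  1.4567e+00  7.1880e-01]
ee_pos [0.4364 0.2553 0.2612]
ee_rot [ 2.000e-04  8.127e-01  5.828e-01 -7.000e-04]
wrist_force [ 0.7377 -0.0657 -0.5103]
torque [ 0.0018 -0.0235 -0.0059]
1054
((0.43790292739868164, 0.25600001215934753), (0.07475212961435318, 0.013059387914836407), 71.24867248535156) 0.14021162328075903
```

View pics/wrist1.png

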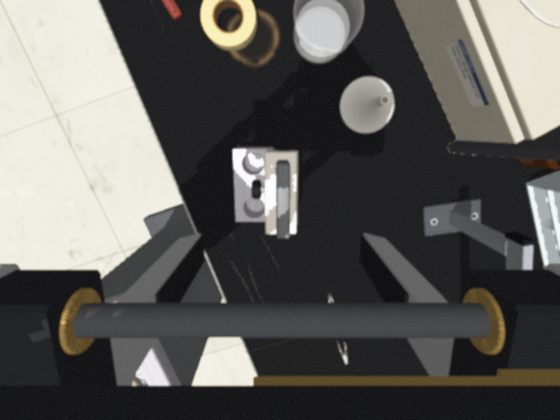

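The wrist view shows the handle bar at about (284,200) with its centre at (0.438, 0.256), yaw matching. I'm descending to grip it.

```bash
python3 -m crank '[{"claw":0,"dp":[0.001,0.0005,-0.035],"dr":[0,0,0]},{"claw":0,"dp":[0,0,-0.04],"dr":[0,0,0]},{"claw":0,"dp":[0,0,-0.04],"dr":[0,0,0]},{"claw":0,"dp":[0,0,-0.02],"dr":[0,0,0]},{"claw":0,"dp":[0,0,-0.014],"dr":[0,0,0]},{"claw":0,"dp":[0,0,0],"dr":[0,0,0]},{"claw":1,"dp":[0,0,0],"dr":[0,0,0]},{"claw":1,"dp":[0,0,0],"dr":[0,0,0]},{"claw":1,"dp":[0,0,0],"dr":[0,0,0]},{"claw":1,"dp":[0,0,0],"dr":[0,0,0]},{"claw":1,"dp":[0,0,0],"dr":[0,0,0]},{"claw":1,"dp":[0,0,0],"dr":[0,0,0]}]'; python3 -m crank '[{"claw":1,"dp":[0,0,0],"dr":[0,0,0]},{"claw":1,"dp":[0,0,0],"dr":[0,0,0]},{"claw":1,"dp":[0,0,0],"dr":[0,0,0]}]'
python3 - <<'E'
from h import *
cap('scene','scene2.png'); print(bot.observe()['ee_pos'],bot.observe()['wrist_force'])
E
```

```text
time: 4.35
ee_pos: [0.4379, 0.2563, 0.1125]
ee_rot: [0.0, 0.813, 0.583, 0.0]
wrist_force: [0.7, -0.1, 1.1]
finger_gap: 0.0373
time: 4.72
ee_pos: [0.4378, 0.2563, 0.1125]
ee_rot: [0.0, 0.813, 0.583, -0.0]
wrist_force: [-0.3, 0.3, -0.1]
finger_gap: 0.0138
[0.43781118 0.25623548 0.11246929] [ 0.42222429 -0.63023641 -0.08502446]
```

View pics/scene2.png

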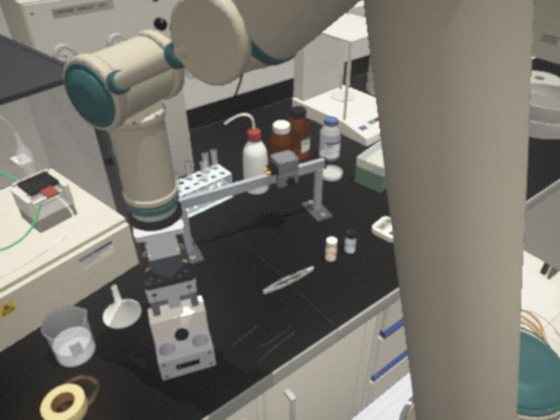

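Gap is 13.8 mm on the 14 mm bar; the scene view shows the fingers on the handle at (172,293). I'm lifting and moving to a standoff 80 mm on the robot's side of the rail.

```bash
python3 -m crank '[{"claw":1,"dp":[0,0,0.01],"dr":[0,0,0]},{"claw":1,"dp":[0,0,0.03],"dr":[0,0,0]},{"claw":1,"dp":[0,0,0.04],"dr":[0,0,0]},{"claw":1,"dp":[0,0,0.035],"dr":[0,0,0]},{"claw":1,"dp":[0,0,0.015],"dr":[0,0,0]}]'
python3 -m crank '[{"claw":1,"dp":[0.0144,-0.0253,0],"dr":[0,0,0.0182]},{"claw":1,"dp":[0.0144,-0.0253,0],"dr":[0,0,0.0182]},{"claw":1,"dp":[0.0144,-0.0253,0],"dr":[0,0,0.0182]},{"claw":1,"dp":[0.0144,-0.0253,0],"dr":[0,0,0.0182]},{"claw":1,"dp":[0.0144,-0.0253,0],"dr":[0,0,0.0182]},{"claw":1,"dp":[0.0144,-0.0253,0],"dr":[0,0,0.0182]},{"claw":1,"dp":[0.0144,-0.0253,0],"dr":[0,0,0.0182]},{"claw":1,"dp":[0.0144,-0.0253,0],"dr":[0,0,0.0182]},{"claw":1,"dp":[0,0,0],"dr":[0,0,0]},{"claw":1,"dp":[0,0,0],"dr":[0,0,0]}]'
python3 - <<'E'
from h import *
s=bot.observe()
for k in ['qpos','ee_pos','ee_rot','wrist_force','torque']: print(k,np.round(s[k],4))
w,x,y,z=s['ee_rot']; print('yaw',2*np.arctan2(y,x)-np.pi/2)
for n in ['scene','top','wrist']:
    P=bot.camera_params(n); p,d=cap(n,n+'3.png')
E
```

```text
time: 5.4
ee_pos: [0.4386, 0.2566, 0.2446]
ee_rot: [0.0, 0.813, 0.583, 0.002]
wrist_force: [-0.2, 0.1, -4.0]
finger_gap: 0.0138
time: 6.65
ee_pos: [0.5522, 0.0543, 0.2415]
ee_rot: [-0.001, 0.768, 0.64, -0.001]
wrist_force: [-0.1, -0.4, -3.4]
finger_gap: 0.0137
qpos [-2.8000e-02  2.2870e-01  1.4812e+00  8.0000e-04  1.4342e+00  1.5350e-01]
ee_pos [0.5522 0.0543 0.2415]
ee_rot [-1.100e-03  7.683e-01  6.401e-01 -7.000e-04]
wrist_force [-0.0721 -0.3741 -3.3633]
torque [-0.0714 -0.1737 -0.0484]
yaw -0.18160339211996068
```

View pics/scene3.png

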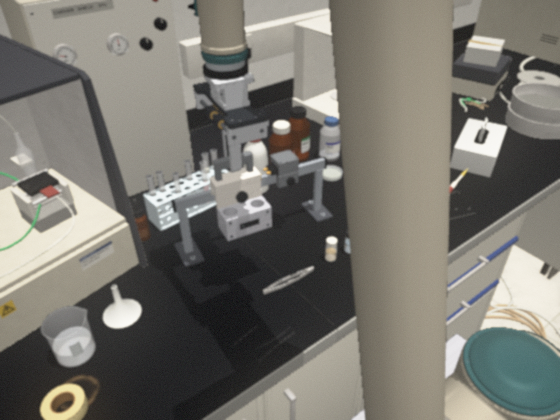

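View pics/wrist3.png

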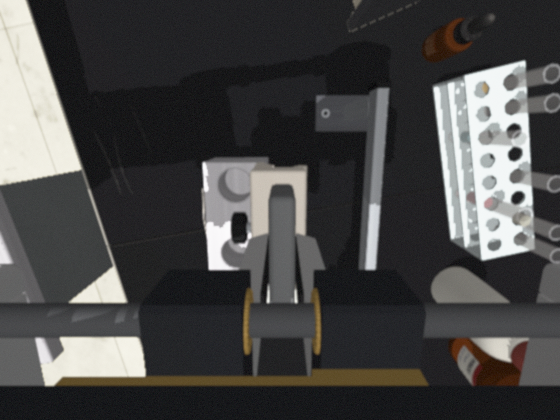

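View pics/top3.png

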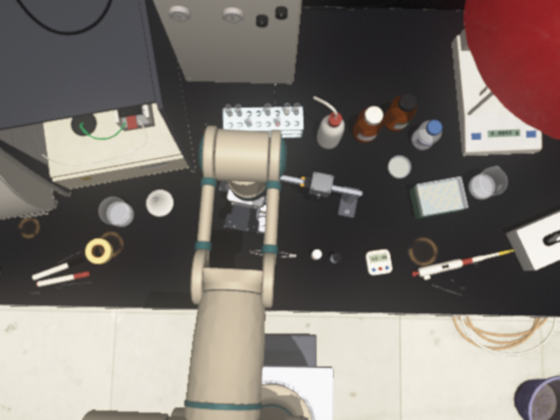

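The warmer hangs upright in the hand in the scene view at (243,205). In the wrist view the rail is at (375,180), parallel to the handle at (283,210). I'm measuring its tilt and its offset to the rail in the wrist and scene views.

```bash
python3 - <<'E'
from h import *
yaw=-0.1816; ex=np.array([np.cos(yaw),np.sin(yaw),0]); ey=np.array([-ex[1],ex[0],0])
tcp=bot.observe()['ee_pos']; 
for n in ['wrist','scene']:
    d=np.load(f'/tmp/{n}3.png.npz')['d']; C=cloud(n,d)-tcp
    L=np.stack([C@ex,C@ey,C[...,2]],-1); x,y,z=[L[...,i] for i in range(3)]
    def plane(m,nm):
        Q=L[m]; 
        if len(Q)<15: print(n,nm,len(Q)); return
        A=np.c_[Q[:,0],Q[:,1],np.ones(len(Q))]; c=np.linalg.lstsq(A,Q[:,2],rcond=None)[0]
        print(n,nm,len(Q),'slopes',c[:2].round(3),'z med',np.median(Q[:,2]).round(4),'x',np.percentile(Q[:,0],[2,98]).round(4),'y',np.percentile(Q[:,1],[2,98]).round(4), 'rect',cv2.minAreaRect(Q[:,:2].astype(np.float32)))
    v=d>0
    # expected: saddle top z=-.111+... bar top +.028
    print(n, np.histogram(z[v&(abs(y)<.06)&(x>-.07)&(x<.03)],np.arange(-.13,.04,.01)))
    plane(v&(abs(z+.012)<.006)&(abs(y)<.06)&(x>-.04)&(x<.03),'saddletop')
    plane(v&(abs(z+.063)<.007)&(abs(y)<.06)&(x>-.08)&(x<-.02),'blocktop')
    plane(v&(abs(z-(.15-tcp[2]))<.006)&(x>.05)&(x<.11)&(y>-.07)&(y<.13),'rail')
E
```

```text
wrist (array([   0,    0,   55,  873,  272,  308, 2822,   29,  163,  465,  101,
       2325,   64,  196,  344, 3230]), array([-1.30000000e-01, -1.20000000e-01, -1.10000000e-01, -1.00000000e-01,
       -9.00000000e-02, -8.00000000e-02, -7.00000000e-02, -6.00000000e-02,
       -5.00000000e-02, -4.00000000e-02, -3.00000000e-02, -2.00000000e-02,
       -1.00000000e-02, -5.55111512e-17,  1.00000000e-02,  2.00000000e-02,
        3.00000000e-02]))
wrist saddletop 2347 slopes [ 0.001 -0.006] z med -0.0121 x [-0.0191  0.0146] y [0.0027 0.0445] rect ((-0.0022398866713047028, 0.0005761831998825073), (0.03505146875977516, 0.08840010315179825), 0.03482935205101967)
wrist blocktop 2802 slopes [-0.012  0.   ] z med -0.0642 x [-0.0601 -0.0251] y [-0.0425  0.0444] rect ((-0.040932297706604004, 0.00028390809893608093), (0.08935780823230743, 0.04042264074087143), 89.30018615722656)
wrist rail 2526 slopes [0.221 0.003] z med -0.0917 x [0.0766 0.0865] y [-0.0525  0.1051] rect ((0.08104667067527771, 0.024767320603132248), (0.16571328043937683, 0.012827369384467602), 89.73001861572266)
scene (array([  0,  
[... 335 characters left out ...]
55111512e-17,  1.00000000e-02,  2.00000000e-02,
        3.00000000e-02]))
scene saddletop 536 slopes [ 0.063 -0.003] z med -0.0131 x [-0.0225  0.0111] y [-0.0451  0.0439] rect ((-0.005509013310074806, -0.0017990022897720337), (0.03656350448727608, 0.09351552277803421), 0.01824313960969448)
scene blocktop 695 slopes [0.065 0.002] z med -0.065 x [-0.0632 -0.0205] y [-0.0461  0.0437] rect ((-0.04191010445356369, -0.0009829699993133545), (0.04528137296438217, 0.09322578459978104), 1.1189113855361938)
scene rail 208 slopes [0.26  0.006] z med -0.0927 x [0.0733 0.0849] y [0.027  0.1068] rect ((0.07956326007843018, 0.0659153088927269), (0.01371766533702612, 0.08346506208181381), 1.8231439590454102)
```

```bash
python3 -m crank '[{"claw":1,"dp":[0.015,-0.003,0],"dr":[0,0,0]},{"claw":1,"dp":[0.02,-0.004,0],"dr":[0,0,0]},{"claw":1,"dp":[0.02,-0.004,0],"dr":[0,0,0]},{"claw":1,"dp":[0.017,-0.003,0],"dr":[0,0,0]},{"claw":1,"dp":[0.008,-0.001,0],"dr":[0,0,0]},{"claw":1,"dp":[0,0,0],"dr":[0,0,0]},{"claw":1,"dp":[0,0,0],"dr":[0,0,0]},{"claw":1,"dp":[0,0,0],"dr":[0,0,0]}]'
python3 - <<'E'
from h import *
yaw=-0.1816; ex=np.array([np.cos(yaw),np.sin(yaw),0]); ey=np.array([-ex[1],ex[0],0])
s=bot.observe(); tcp=s['ee_pos']; print(np.round(tcp,4),np.round(s['wrist_force'],2)); w,a,b,z=s['ee_rot']; print('yaw',2*np.arctan2(b,a)-np.pi/2)
for n in ['wrist','scene']:
    P=bot.camera_params(n);p,d=cap(n,n+'4.png'); C=cloud(n,d,P)-tcp
    L=np.stack([C@ex,C@ey,C[...,2]],-1); x,y,z=[L[...,i] for i in range(3)]; v=d>0
    for nm,m in dict(rail=v&(abs(z-(.15-tcp[2]))<.006)&(abs(x)<.03)&(y>.055)&(y<.13),saddle=v&(abs(z+.012)<.006)&(abs(y)<.06)&(x>-.04)&(x<.03)).items():
        Q=L[m]; print(n,nm,len(Q)); 
        if len(Q)>10: print(cv2.minAreaRect(Q[:,:2].astype(np.float32)),np.median(Q[:,2]))
E
```

```text
time: 7.8
ee_pos: [0.6325, 0.0391, 0.2427]
ee_rot: [0.0, 0.768, 0.64, 0.0]
wrist_force: [0.3, -0.5, -3.4]
finger_gap: 0.0139
[0.6325 0.0391 0.2427] [ 0.34 -0.48 -3.35]
yaw -0.1809879249202957
wrist rail 837
((-0.00035876035690307617, 0.08163177222013474), (0.05322849750518799, 0.012254365719854832), 88.94440460205078) -0.09212388534850552
wrist saddle 2351
((-0.002165691927075386, 0.0006131045520305634), (0.035118669271469116, 0.08839166164398193), 0.20303559303283691) -0.012135809271671127
scene rail 136
((-0.0017637084238231182, 0.08163048326969147), (0.014679043553769588, 0.053043290972709656), 0.08069676160812378) -0.09325577857404488
scene saddle 475
((-0.004288140684366226, -0.0013363547623157501), (0.09338033944368362, 0.03881999850273132), 88.35861206054688) -0.012363046395304111
```

View pics/wrist4.png

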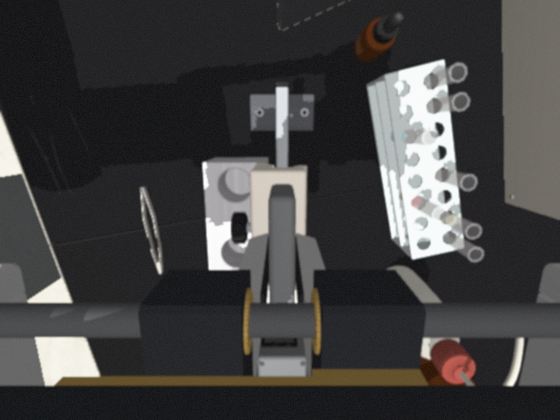

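View pics/scene4.png

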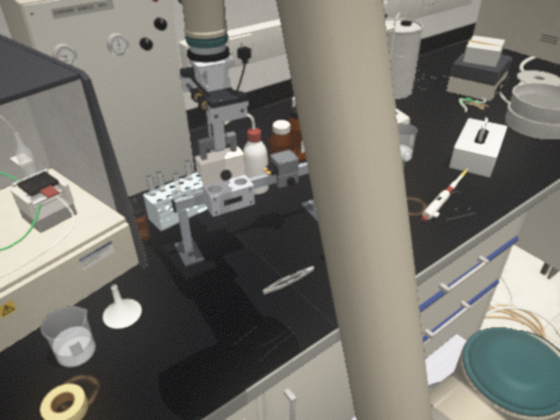

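The rail at (283,130) in the wrist view lines up with the slot, centred within 0.5 mm. I'm lowering, stopping just short, then finishing in small steps.

```bash
python3 -m crank '[{"claw":1,"dp":[0,0,-0.012],"dr":[0,0,0]},{"claw":1,"dp":[0,0,-0.014],"dr":[0,0,0]},{"claw":1,"dp":[0,0,-0.012],"dr":[0,0,0]},{"claw":1,"dp":[0,0,-0.01],"dr":[0,0,0]},{"claw":1,"dp":[0,0,-0.006],"dr":[0,0,0]},{"claw":1,"dp":[0,0,-0.002],"dr":[0,0,0]},{"claw":1,"dp":[0,0,0],"dr":[0,0,0]},{"claw":1,"dp":[0,0,0],"dr":[0,0,0]}]'
python3 -m crank '[{"claw":1,"dp":[0,0,-0.001],"dr":[0,0,0]},{"claw":1,"dp":[0,0,-0.001],"dr":[0,0,0]},{"claw":1,"dp":[0,0,0],"dr":[0,0,0]}]'
python3 -m crank '[{"claw":1,"dp":[0,0,-0.001],"dr":[0,0,0]},{"claw":1,"dp":[0,0,0],"dr":[0,0,0]}]'
```

```text
time: 8.9
ee_pos: [0.6333, 0.0389, 0.187]
ee_rot: [0.0, 0.768, 0.64, 0.0]
wrist_force: [0.2, 0.5, -3.5]
finger_gap: 0.0138
time: 9.28
ee_pos: [0.633, 0.0388, 0.1844]
ee_rot: [0.0, 0.768, 0.64, -0.0]
wrist_force: [-0.3, 0.3, -3.6]
finger_gap: 0.0139
time: 9.52
ee_pos: [0.633, 0.0389, 0.1834]
ee_rot: [-0.0, 0.768, 0.64, -0.0]
wrist_force: [-0.4, -0.5, -3.3]
finger_gap: 0.0141
```

```bash
for i in 1 2 3; do python3 -m crank '[{"claw":1,"dp":[0,0,-0.001],"dr":[0,0,0]},{"claw":1,"dp":[0,0,0],"dr":[0,0,0]}]' | sed -n '1,2p;4p'; done
```

```text
time: 9.78
ee_pos: [0.6332, 0.0389, 0.1826]
wrist_force: [0.8, -1.3, -2.7]
time: 10.02
ee_pos: [0.6332, 0.0388, 0.1825]
wrist_force: [-1.3, 0.5, 3.0]
time: 10.28
ee_pos: [0.6332, 0.0388, 0.1825]
wrist_force: [-2.0, 0.1, 7.7]
```

Seated at TCP z = 0.1825, with about 11 N on the rail. I'll ease off 1 mm and verify the seat.

```bash
python3 -m crank '[{"claw":1,"dp":[0,0,0.001],"dr":[0,0,0]},{"claw":1,"dp":[0,0,0],"dr":[0,0,0]},{"claw":1,"dp":[0,0,0],"dr":[0,0,0]}]'
cat > chk.py <<'E'
from h import *
import sys
yaw=-0.181; ex=np.array([np.cos(yaw),np.sin(yaw),0]); ey=np.array([-ex[1],ex[0],0])
s=bot.observe(); tcp=s['ee_pos']; print(np.round(tcp,4),np.round(s['wrist_force'],2),np.round(s['torque'],2),'along',(tcp@ey).round(4)); w,a,b,z=s['ee_rot']; print('yaw',2*np.arctan2(b,a)-np.pi/2, 'gap',s['finger_gap'])
for n in ['wrist','scene']:
    P=bot.camera_params(n);p,d=cap(n,n+sys.argv[1]+'.png'); C=cloud(n,d,P)-tcp
    L=np.stack([C@ex,C@ey,C[...,2]],-1); x,y,z=[L[...,i] for i in range(3)]; v=d>0
    for nm,m in dict(rail=v&(abs(z-(.15-tcp[2]))<.006)&(abs(x)<.03)&(y>.055)&(y<.13),saddle=v&(abs(z+.012)<.006)&(abs(y)<.06)&(x>-.04)&(x<.03),block=v&(abs(z+.063)<.007)&(abs(y)<.06)&(x>-.08)&(x<-.02),feedtop=v&(abs(z+tcp[2]-.185)<.006)&(abs(x)<.04)&(y<-.06)&(y>-.25)).items():
        Q=L[m]
        if len(Q)<20: print(n,nm,len(Q)); continue
        c=np.linalg.lstsq(np.c_[Q[:,:2],np.ones(len(Q))],Q[:,2],rcond=None)[0]
        r=cv2.minAreaRect(Q[:,:2].astype(np.float32)); print(n,nm,len(Q),np.round(r[0],4),np.round(r[1],4),round(r[2],1),'z',np.median(Q[:,2]).round(4),'slope',c[:2].round(3),'y2/98',np.percentile(Q[:,1],[2,98]).round(4))
p=cv2.imread(f'pics/scene{sys.argv[1]}.png'); cv2.imwrite(f'pics/scene{sys.argv[1]}z.png',cv2.resize(p[110:260,150:350],None,fx=4,fy=4,interpolation=2))
E
python3 chk.py 5
```

```text
time: 10.65
ee_pos: [0.6333, 0.0388, 0.1826]
ee_rot: [0.001, 0.768, 0.64, 0.0]
wrist_force: [-3.1, -0.1, 6.1]
finger_gap: 0.0137
[0.6333 0.0388 0.1826] [-3.12 -0.11  6.06] [-0.    0.36 -0.01] along 0.1521
yaw -0.18114492284038164 gap 0.01370976448710035
wrist rail 1376 [-0.0006  0.0816] [0.0126 0.0527] 0.2 z -0.0319 slope [0.004 0.013] y2/98 [0.056  0.1071]
wrist saddle 2351 [-0.0023  0.0003] [0.0351 0.0891] 0.1 z -0.0121 slope [ 0.001 -0.006] y2/98 [0.0028 0.0446]
wrist block 2812 [-0.0408  0.0006] [0.0889 0.0406] 89.5 z -0.0642 slope [-0.011  0.   ] y2/98 [-0.0423  0.0445]
wrist feedtop 0
scene rail 132 [-0.0028  0.082 ] [0.0534 0.0137] 88.9 z -0.0329 slope [0.227 0.023] y2/98 [0.0562 0.108 ]
scene saddle 447 [-0.0048 -0.0011] [0.0372 0.0922] 0.1 z -0.0125 slope [ 0.069 -0.003] y2/98 [-0.0449  0.044 ]
scene block 565 [-0.0427 -0.0011] [0.0453 0.093 ] 0.0 z -0.0643 slope [0.061 0.001] y2/98 [-0.0458  0.0444]
scene feedtop 289 [-0.002  -0.1483] [0.0497 0.0482] 89.1 z 0.0019 slope [ 0.04  -0.022] y2/98 [-0.1722 -0.1243]
```

View pics/scene5z.png

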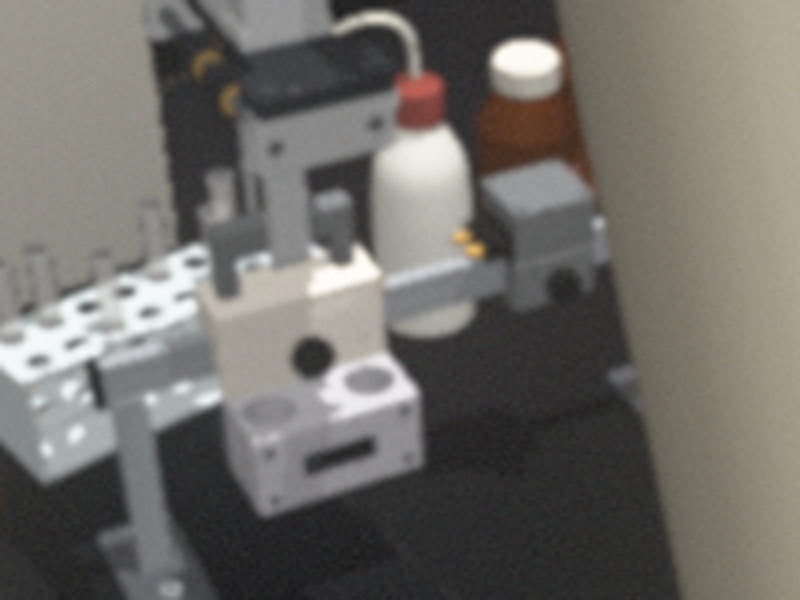

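Step 1 is met: slot ceiling within 0.1 mm of the rail top, centred within 1 mm, square and level; the brass pins at (468,243) stay free about 52 mm away. I'm sliding 44 mm first, keeping light contact.

```bash
python3 -m crank '[{"claw":1,"dp":[-0.0009,-0.0049,0.0003],"dr":[0,0,0]},{"claw":1,"dp":[-0.0013,-0.0069,0],"dr":[0,0,0]},{"claw":1,"dp":[-0.0013,-0.0069,0],"dr":[0,0,0]},{"claw":1,"dp":[-0.0013,-0.0069,0],"dr":[0,0,0]},{"claw":1,"dp":[-0.0013,-0.0069,0],"dr":[0,0,0]},{"claw":1,"dp":[-0.0011,-0.0059,0],"dr":[0,0,0]},{"claw":1,"dp":[-0.0009,-0.0049,0],"dr":[0,0,0]},{"claw":1,"dp":[0,0,0],"dr":[0,0,0]},{"claw":1,"dp":[0,0,0],"dr":[0,0,0]}]'
python3 chk.py 6
```

```text
time: 11.88
ee_pos: [0.6257, -0.0036, 0.1825]
ee_rot: [0.0, 0.768, 0.64, 0.001]
wrist_force: [-0.4, 2.8, 5.6]
finger_gap: 0.0138
[ 0.6257 -0.0036  0.1825] [-0.37  2.82  5.64] [0.52 0.04 0.01] along 0.1091
yaw -0.1812007145519643 gap 0.013835253281277828
wrist rail 1948 [-0.001   0.0927] [0.0096 0.0746] 0.2 z -0.032 slope [0.014 0.001] y2/98 [0.0567 0.1285]
wrist saddle 2338 [-0.0022  0.0005] [0.035  0.0887] 0.3 z -0.0121 slope [ 0.001 -0.006] y2/98 [0.0029 0.0446]
wrist block 2797 [-0.0421  0.0007] [0.0901 0.0402] 87.4 z -0.0642 slope [-0.01   0.001] y2/98 [-0.0421  0.0446]
wrist feedtop 862 [ 0.0001 -0.085 ] [0.0326 0.0105] 2.1 z 0.0018 slope [ 0.001 -0.407] y2/98 [-0.0896 -0.0805]
scene rail 174 [-0.0024  0.0926] [0.0155 0.0744] 1.6 z -0.033 slope [ 0.161 -0.013] y2/98 [0.0556 0.1286]
scene saddle 432 [-0.0056 -0.0062] [0.1034 0.0372] 89.2 z -0.0125 slope [ 0.08  -0.001] y2/98 [-0.0451  0.0447]
scene block 548 [-0.0429 -0.0009] [0.0929 0.0458] 90.0 z -0.0646 slope [ 0.065 -0.001] y2/98 [-0.0455  0.0444]
scene feedtop 287 [-0.0029 -0.1055] [0.0506 0.048 ] 89.5 z 0.0019 slope [ 0.029 -0.017] y2/98 [-0.1299 -0.0809]
```

View pics/scene6z.png

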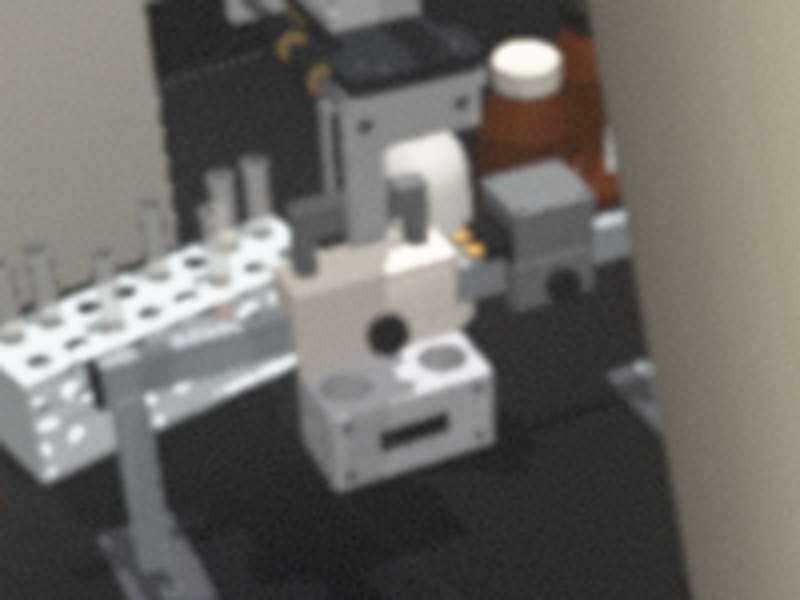

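Gap is now about 9.5 mm with 2.8 N of sliding friction, and it is still seated. I'm approaching in 2 mm steps and watching the along-rail force for first touch (a 3 N jump).

```bash
cat > st.py <<'E'
from h import *
yaw=-0.181; ey=np.array([-np.sin(yaw),np.cos(yaw),0])
s=bot.observe(); print('t',round(float(s['time']),2),'along %.4f'%(s['ee_pos']@ey),'Fy %.2f'%(s['wrist_force']@ey),'Fz %.2f'%s['wrist_force'][2],'z %.4f'%s['ee_pos'][2])
E
for i in 1 2 3; do python3 -m crank '[{"claw":1,"dp":[-0.0002,-0.001,0],"dr":[0,0,0]},{"claw":1,"dp":[-0.0002,-0.001,0],"dr":[0,0,0]},{"claw":1,"dp":[0,0,0],"dr":[0,0,0]}]' >/dev/null; python3 st.py; done
```

```text
t 12.35 along 0.1079 Fy 4.59 Fz 5.39 z 0.1826
t 12.72 along 0.1058 Fy 4.80 Fz 5.58 z 0.1826
t 13.1 along 0.1038 Fy 4.49 Fz 5.58 z 0.1826
```

```bash
for i in 1 2 3; do python3 -m crank '[{"claw":1,"dp":[-0.0002,-0.001,0],"dr":[0,0,0]},{"claw":1,"dp":[0,0,0],"dr":[0,0,0]}]' >/dev/null; python3 st.py; done
```

```text
t 13.35 along 0.1028 Fy 3.97 Fz 5.98 z 0.1826
t 13.6 along 0.1017 Fy 4.28 Fz 5.01 z 0.1826
t 13.85 along 0.1007 Fy 4.95 Fz 4.56 z 0.1826
```

```bash
for i in 1 2 3 4; do python3 -m crank '[{"claw":1,"dp":[-0.0002,-0.001,0],"dr":[0,0,0]},{"claw":1,"dp":[0,0,0],"dr":[0,0,0]}]' >/dev/null; python3 st.py; done
```

```text
t 14.1 along 0.0997 Fy 4.45 Fz 5.43 z 0.1825
t 14.35 along 0.0992 Fy 5.73 Fz 5.74 z 0.1826
t 14.6 along 0.0990 Fy 6.15 Fz 5.59 z 0.1827
t 14.85 along 0.0983 Fy 7.54 Fz 6.16 z 0.1827
```

First touch at along ≈ 0.0992, as predicted. The target is about 0.092, with 4.4 N friction plus 10 N spring at the wrist.

```bash
for i in 1 2 3 4; do python3 -m crank '[{"claw":1,"dp":[-0.0002,-0.001,0],"dr":[0,0,0]},{"claw":1,"dp":[0,0,0],"dr":[0,0,0]}]' >/dev/null; python3 st.py; done
```

```text
t 15.1 along 0.0976 Fy 8.15 Fz 6.50 z 0.1827
t 15.35 along 0.0969 Fy 9.20 Fz 5.97 z 0.1828
t 15.6 along 0.0962 Fy 9.39 Fz 5.98 z 0.1828
t 15.85 along 0.0955 Fy 10.04 Fz 5.22 z 0.1829
```

```bash
for i in 1 2 3; do python3 -m crank '[{"claw":1,"dp":[-0.0002,-0.001,0],"dr":[0,0,0]},{"claw":1,"dp":[0,0,0],"dr":[0,0,0]}]' >/dev/null; python3 st.py; done; python3 chk.py 7
```

```text
t 16.1 along 0.0949 Fy 10.19 Fz 5.56 z 0.1829
t 16.35 along 0.0941 Fy 12.27 Fz 6.36 z 0.1829
t 16.6 along 0.0935 Fy 11.52 Fz 6.03 z 0.1830
[ 0.6228 -0.019   0.183 ] [ 0.78 11.57  6.03] [ 2.19 -0.34  0.04] along 0.0935
yaw -0.18105798336395407 gap 0.014050957121176894
wrist rail 1903 [-0.0009  0.0928] [0.0095 0.0744] 0.2 z -0.0324 slope [0.02  0.001] y2/98 [0.0569 0.1286]
wrist saddle 2337 [-0.0022  0.0007] [0.089  0.0351] 89.9 z -0.0118 slope [0.005 0.008] y2/98 [0.003  0.0449]
wrist block 2803 [-0.0408  0.0013] [0.0892 0.0405] 89.5 z -0.0642 slope [-0.006  0.014] y2/98 [-0.0416  0.0452]
wrist feedtop 1770 [ 0.0004 -0.0774] [0.0261 0.0324] 88.6 z 0.0018 slope [ 0.001 -0.088] y2/98 [-0.089  -0.0652]
scene rail 180 [-0.0024  0.0925] [0.0135 0.0747] 0.1 z -0.0338 slope [ 0.299 -0.003] y2/98 [0.057 0.128]
scene saddle 448 [-0.0042 -0.0068] [0.0382 0.1059] 0.2 z -0.0125 slope [0.069 0.013] y2/98 [-0.0577  0.0447]
scene block 533 [-0.0425 -0.0001] [0.0455 0.0922] 0.9 z -0.0646 slope [0.065 0.007] y2/98 [-0.0447  0.0453]
scene feedtop 286 [-0.0042 -0.0895] [0.0513 0.046 ] 88.6 z 0.0015 slope [ 0.043 -0.019] y2/98 [-0.1131 -0.0652]
```

View pics/scene7z.png

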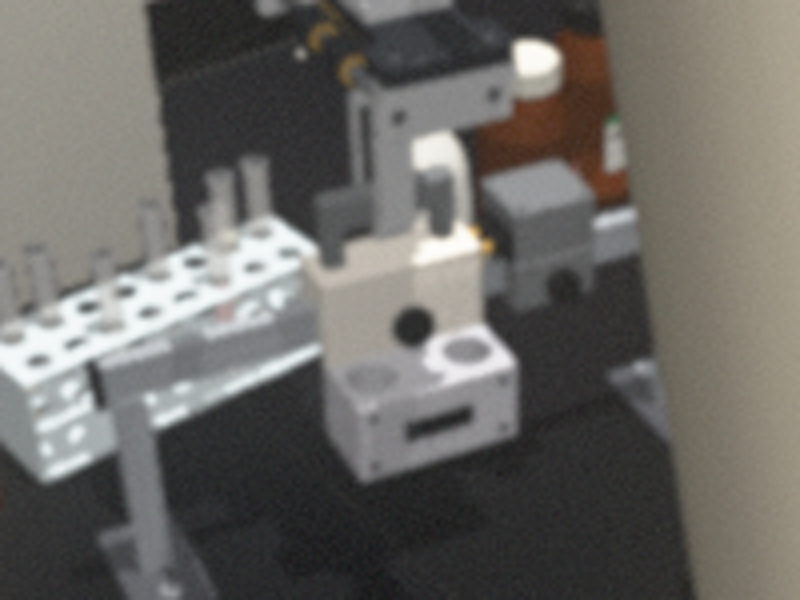

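It is 5–5.5 mm in by both travel and the scene view (feed at -0.0890 from the grip, so pins about 43.5 mm out instead of 49). Tilt is only about 0.014 rad. Adding a little more push.

```bash
for i in 1 2; do python3 -m crank '[{"claw":1,"dp":[-0.0002,-0.001,0],"dr":[0,0,0]},{"claw":1,"dp":[0,0,0],"dr":[0,0,0]}]' >/dev/null; python3 st.py; done; for i in 1 2; do python3 -m crank '[{"claw":1,"dp":[0,0,0],"dr":[0,0,0]},{"claw":1,"dp":[0,0,0],"dr":[0,0,0]},{"claw":1,"dp":[0,0,0],"dr":[0,0,0]},{"claw":1,"dp":[0,0,0],"dr":[0,0,0]}]' >/dev/null; python3 st.py; done;  python3 chk.py 8
```

```text
t 16.95 along 0.0928 Fy 12.15 Fz 7.27 z 0.1830
t 17.2 along 0.0921 Fy 13.05 Fz 6.85 z 0.1831
t 17.7 along 0.0921 Fy 12.75 Fz 6.45 z 0.1831
t 18.2 along 0.0921 Fy 13.62 Fz 6.03 z 0.1831
[ 0.6226 -0.0203  0.1831] [ 1.57 13.56  6.03] [ 2.4  -0.38  0.01] along 0.0921
yaw -0.18099846444813372 gap 0.013651612057216541
wrist rail 1909 [-0.0009  0.0925] [0.0095 0.075 ] 0.2 z -0.0326 slope [0.019 0.001] y2/98 [0.0563 0.1287]
wrist saddle 2344 [-0.002  0.001] [0.0348 0.089 ] 1.1 z -0.0117 slope [0.005 0.01 ] y2/98 [0.0029 0.045 ]
wrist block 2793 [-0.0405  0.0015] [0.089  0.0407] 89.8 z -0.0643 slope [-0.005  0.016] y2/98 [-0.0416  0.0453]
wrist feedtop 1829 [ 0.0005 -0.0766] [0.027  0.0326] 88.8 z 0.0017 slope [ 0.    -0.065] y2/98 [-0.0891 -0.0639]
scene rail 181 [-0.0024  0.0923] [0.0738 0.0145] 89.6 z -0.0338 slope [0.187 0.006] y2/98 [0.0563 0.1285]
scene saddle 446 [-0.0056 -0.007 ] [0.0378 0.1057] 0.7 z -0.0125 slope [0.078 0.019] y2/98 [-0.0565  0.0446]
scene block 531 [-0.0425  0.    ] [0.0938 0.0443] 89.9 z -0.0648 slope [0.056 0.01 ] y2/98 [-0.0443  0.0458]
scene feedtop 285 [-0.0031 -0.0883] [0.05   0.0471] 88.5 z 0.0013 slope [ 0.043 -0.01 ] y2/98 [-0.1124 -0.064 ]
```

View pics/scene8z.png

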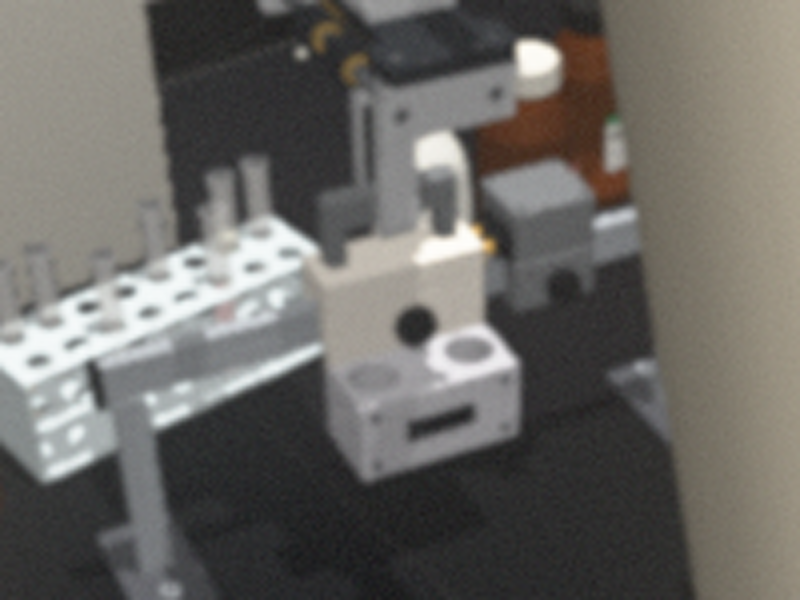

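View pics/wrist8.png

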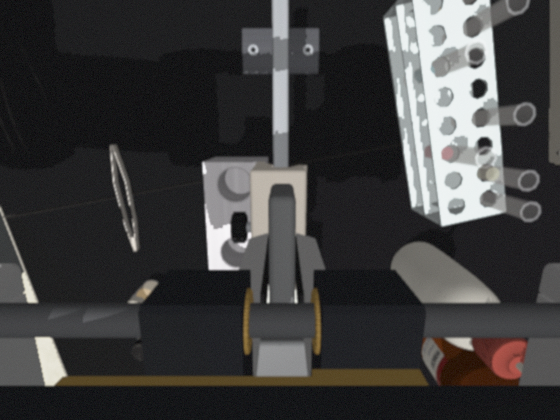

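The push is steady: along 0.0921 and unchanged over 1 s, so the contact is about 6.5 mm in. The views show the warmer seated on the rail at (283,120) and the pins partly in at (487,243). I'm handing in.

```bash
python3 -c "
from station import bot
print(bot.job_done())"
```

```text
the job is handed in; nothing more can be done
None
```

The vial warmer is hooked on the rail, still gripped, and holding the sprung contact about half-way in. I handed the job in at about 18 s. `job_done` gave no verdict.

**What I did:** I gripped the warmer by its handle (13.8 mm finger gap on the 14 mm bar) and lowered it squarely onto the rail about 52 mm clear of the pins. Then I slid it along in small steps, first touching the pins about 7 mm before the final position.

**Last checks:**

| Check | Reading | Allowed |
|---|---|---|
| Contact pushed in (from travel after first touch) | about 6.5 mm, so about 9.5 N | 3–11 mm, 5.5–14.5 N |
| Slot ceiling above the rail top | about 0.5 mm | -3 to +4 mm |
| Centring across the rail | about 1 mm | within 6 mm |
| Yaw (squareness) | within 0.01 rad | 0.1 rad |
| Tilt | about 0.015 rad | 0.12 rad |
| Position over the last second | unchanged | at rest |

- **Push force:** The wrist felt about 13.5 N along the rail. That fits roughly 10 N from the spring plus 3–4 N of hook friction. The scene camera also showed the contact about 6 mm in.
- **Tilt:** The warmer turned in the fingers by about 0.015 rad as the push built up.
- **Vials, timer and tweezers:** I kept clear of them on every move, but did not measure their positions again at the end.

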